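# Hook the tube carrier out of the dry bath and put it on the balance

## Task

With the lifting hook from the stand, catch the bail of the carrier that holds the capped tubes, draw it out of its deep well in the dry bath and set it gently upright in the middle of the balance's pan, touching the carrier with nothing but the hook and never forcing it. Then unhook and hang the hook back in its stand by the collar, and leave the spare carrier and everything else where it is.

Things in the scene. Friction and masses are not known exactly. Their poses are not given: they have to be found in the camera images.
- bath: dry bath: aluminium block 130 x 220 mm, 130 mm tall, standing on the bench, fixed, with two round wells open at the top. Origin at the centre of its underside; z up; its wells lie at +48 and -48 mm along its y axis
- bath_well_a (a point): centre of the mouth of the well on the bath's +y side (z = 130 mm). Both wells: 68 mm bore, 118 mm deep, flat floor 12 mm above the bench
- bath_well_b (a point): centre of the mouth of the well on the bath's -y side, same as the other
- carrier: tube carrier to be drawn out: loose grey plastic cylinder, 58 mm across, 45 mm tall, 140 to 280 g, standing on the floor of either well (5 mm gap all round). Origin at the centre of its underside, z up. Told from the spare by four round white tube caps standing 4 mm proud of its top. Two lugs on its top (y = +/-23.5 mm, 14 mm high) hold a hinged wire bail
- carrier_hinge (a point): middle of the bail's hinge axis (carrier's y axis), 55 mm above its underside. Bail: 4 mm wire arch, 40 mm wide at the hinge, slightly peaked crown 30 mm from the axis. It leans anywhere from 43 degrees towards +x to 43 degrees towards -x (stops); the angle is not measured: look or feel for it. Slight friction: it stays where put and swings up under the hook's pull
- spare: spare carrier in the other well: the same but without caps (four flush dark holes in its top); it also has a bail. Stays where it is
- hook: lifting hook, loose, 90 g, 5 mm steel wire with a handle, hanging upright in the stand at the start. Origin on the shaft's axis at the bend at the bottom; z up along the shaft; the foot runs 16 mm along +x (wire centre), then a tip turns up, its top 11.5 mm above the origin; the pocket between shaft and tip is 11 mm wide and 9 mm deep
- hook_grip (a point): centre of the hook's handle, 127 mm above the hook's origin on the shaft's axis; axes as the hook's. The handle is a black square block 18 x 18 mm (sides along x and y), 52 mm tall, 101 to 153 mm above the origin
- hook_collar (a point): centre of the underside of the hook's collar, 95 mm above the hook's origin; the collar is a steel disc 32 mm across, 6 mm thick
- stand: hook stand, grey, fixed: a base 90 x 90 x 8 mm, an upright at its +x side and a slotted top plate 70 mm wide, top at 115 mm. Origin at the centre of the underside; the 18 mm wide slot runs along x, open at the -x end (x = -25 mm) and closed at x = +10 mm. It stands to the left or to the right of the bath, the balance on the other side
- stand_slot (a point): point in the slot, on the top of the plate (z = 115 mm), where the shaft belongs; the collar rests on the plate there, the hook's toe pointing out of the slot (stand's -x) at the start
- balance: laboratory balance, white, fixed, 200 x 160 mm body, 40 mm high; origin at the centre of its underside
- pan (a point): centre of the top of the balance's round steel pan, 130 mm across, 55 mm above the bench, flat
- tipbox: pipette-tip box, 85 x 120 x 58 mm; loose bystander, origin at the centre of its underside
- jar: green jar with a white lid, 90 mm across, 130 mm tall; loose bystander, origin at the centre of its underside
- reagent: amber bottle, 60 mm across, 120 mm tall; loose bystander, origin at the centre of its underside
- rack: low white tube rack, 60 x 140 x 36 mm; loose bystander, origin at the centre of its underside
- calculator: grey pocket calculator lying flat, 120 x 75 x 15 mm; loose bystander, origin at the centre of its underside
- clamp: small T-shaped steel key lying flat, 60 x 34 x 12 mm; loose bystander, origin at the centre of its underside
Not all that is in view belongs to the job. What is shaped like the stand but blue, purple or yellow is not meant.

How it is judged:
By the outcome, as a careful person would: the job done as asked, in the order asked, and still so for the second after the job is handed in, with the robot touching nothing.
It also fails if it takes over 72 s, if anything falls off the work surface, if the arm or the gripper's body presses on something with over 40 N, if the wrist force passes 120 N, or if a joint passes its speed limit or range.

## Robot

A 6-joint arm with a two-finger parallel gripper is mounted at the origin on the work surface. World frame = base frame: x ahead of the robot, y to its left, z up, the work surface at z = 0. Lengths are in m, angles in degrees, forces in N, time in s.
With the tool pointing down it reaches from about 0.375 to 0.925 m from the base axis. Payload 5.7 kg.
Tool frame: the origin (TCP) lies midway between the tips of the shut fingers; the grasp point (between the pads) lies 19 mm behind it; z points along the fingers, y is the line along which they close (so a half turn about z gives the same grasp; the last joint's range is limited). The gripper opens to 88 mm and grips with 3 to 60 N. Pads are 20 mm wide; open, the fingers measure 115 mm over their backs; the gripper's body (75 mm by 178 mm) begins 61 mm behind the grasp point.
Start: joints at [70.411, 20.558, 86.54, -0, 72.909, -6.595], TCP at [0.135, 0.585, 0.223] pointing down, gripper open.
Joint ranges: [-170.27, 170.27], [-57.76, 135], [12.27, 136.19], [-55.21, 235.2], [11.17, 155.16], [-170.74, 170.74]. Speed limits (degrees/s): [136.94, 136.94, 180, 180, 180, 180].

## Interface

Orientations are given as a 3x3 rotation matrix whose columns are the frame's x, y, z axes.
In Python, from workcell import arm gives the robot as it stands.
- The arm moves only by the tool drive_tool, never from a script. Its argument "steps" is text: rows parted by semicolons, each of 7 numbers parted by spaces: the gripper command: -1 is fully open, 1 is shut, values between are in proportion, then the shift along the tool's x, y, z in m, then the turn, a rotation vector about the tool's x, y, z in rad. A call has 1 to 20 rows; each row is the pose to reach, as a shift and turn from the pose commanded when the call began, along the tool's axes at that moment; what a row does not reach only later rows make up. A row lasts 1/10 s, in which the tool goes at most 50 mm and 8.59 degrees, less where a joint would pass 70% of its speed; a pose out of reach is approached as far as the arm can. A call with a gripper value outside its range is refused whole. The fingers move at their own pace and stop on an object; "newtons" is the grip in N (left out, the last holds). Time passes only in rows, so rows that repeat a pose let the fingers close. It gives the time, the measured TCP pose, the force, the opening and the grip force at its end, in the units of the state.
- arm.observe(): the state, without advancing time (a new reading comes with each control period).
- arm.get_image(name): name is "scene" or "top" or "wrist"; returns the picture (420x560x3 uint8, red, green, blue); there is no depth.
- arm.get_calibration(name): a dict with "K" (3x3 intrinsics, pixels), "dist_coeffs" ([k1, k2, p1, p2, k3] as OpenCV has them; the pictures are not rectified), "view" (4x4, takes a point from world to camera coordinates). Camera axes: x right, y down, z forward; pixel columns grow to the right and rows downward; lengths in m; the calibration is good to about 2 mm. A picture is of the moment at which its call begins: read the wrist's pose just before it. get_calibration takes no time and is no camera call; for the wrist camera it gives the pose at the moment of the call.
- arm.hand_in(): hands the job in; it is judged then, once.
The state is a dict: "clock": time; "joint_positions": joint angles; "joint_vel": joint speeds; "effort": joint torques, N m; "tcp_pos": TCP position; "orientation": TCP orientation; "ft_force": force on the tool from outside, world axes, zero at the start; "ft_torque": the same for the moment, N m; "width": finger opening in m; "gripper_force": force on a finger pad.
Only numpy, scipy, OpenCV 4.12 (cv2) and the standard library are available. Lean on these libraries where they do the work, as an engineer would, in place of code of your own. Each camera call takes 0.05 s, during which the arm holds its last target. There are 200 camera calls.

## Working session

There is one attempt and no reset: what is moved stays moved. The work goes in short steps, Python scripts to look and compute and a tool call to move; the robot and the scene stay as the last step left them, time stands still between calls to the robot, and variables do not carry over. Pictures are saved under pics/ and viewed, at most 10 in all, crops included, and the job is handed in when it is done.

Besides the shell and the picture viewer there is one more tool, called after ">>>" as name(argument=value, ...) on one line, values as JSON. drive_tool: Moves the arm, as the interface text tells. Its arguments: {"type":"object","properties":{"steps":{"type":"string"},"newtons":{"type":"number"}},"required":["steps"]}

```bash
mkdir -p pics; ls; python3 - <<'E'
from workcell import arm
import cv2,numpy as np
for n in("scene","top"):
    im=arm.get_image(n); cv2.imwrite(f"pics/{n}0.png",im[:,:,::-1]); c=arm.get_calibration(n); print(n,np.round(c["K"],1).tolist(),np.round(c["dist_coeffs"],3),np.round(c["view"],3).tolist())
s=arm.observe();print(s["clock"],s["tcp_pos"],np.round(s["orientation"],3).tolist(),s["width"])
E
```

```text
pics
scene [[522.8, 0.0, 277.8], [0.0, 522.8, 210.6], [0.0, 0.0, 1.0]] [-0.196  0.     0.     0.     0.   ] [[0.781, 0.624, 0.0, -0.398], [0.362, -0.453, -0.815, -0.107], [-0.508, 0.637, -0.58, 1.561], [0.0, 0.0, 0.0, 1.0]]
top [[390.5, 0.0, 285.0], [0.0, 390.5, 212.2], [0.0, 0.0, 1.0]] [0.032 0.    0.    0.    0.   ] [[-0.003, -1.0, 0.001, -0.051], [-0.998, 0.003, -0.065, 0.517], [0.065, -0.002, -0.998, 1.281], [0.0, 0.0, 0.0, 1.0]]
0.1 [0.1347194  0.58403715 0.221894  ] [[-0.974, 0.225, -0.001], [0.225, 0.974, -0.002], [0.0, -0.002, -1.0]] 0.08801030031568224
```

View pics/top0.png

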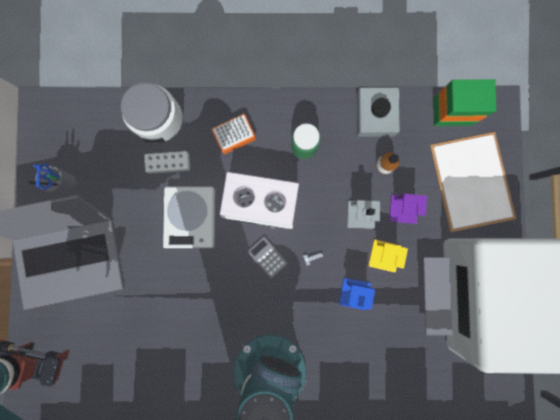

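View pics/scene0.png

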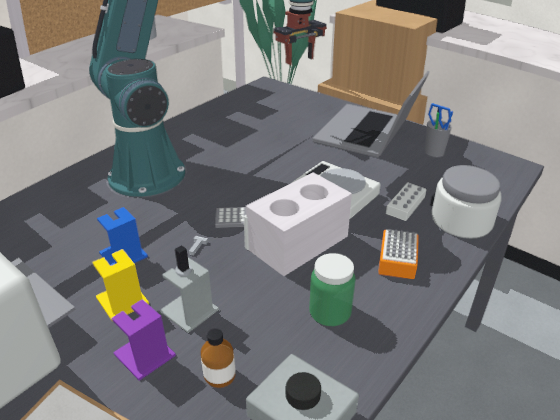

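Top view: the bath is at (260,200), with wells at about (244,197) and (275,202). The grey stand is at (363,213) with the hook handle near (370,211), and the balance pan is at (187,211). Next I'll enlarge these areas.

```bash
cat > h.py <<'E'
from workcell import arm
import cv2,numpy as np
def ray(c,uv):
    K,d,V=[np.array(c[k],float) for k in("K","dist_coeffs","view")]
    p=cv2.undistortPoints(np.array([[uv]],float),K,d)[0,0]
    R=V[:3,:3]; return -R.T@V[:3,3], R.T@np.array([p[0],p[1],1])
def onz(c,uv,z):
    o,r=ray(c,uv); return o+r*(z-o[2])/r[2]
def proj(c,P):
    V=np.array(c["view"],float)
    return cv2.projectPoints(np.array(P,float).reshape(-1,1,3),cv2.Rodrigues(V[:3,:3])[0],V[:3,3],np.array(c["K"],float),np.array(c["dist_coeffs"],float))[0][:,0]
E
python3 - <<'E'
from h import *
t=cv2.imread("pics/top0.png"); s=cv2.imread("pics/scene0.png")
a=cv2.resize(t[165:235,210:310],(400,280),interpolation=3);b=cv2.resize(t[180:250,310:410],(400,280),interpolation=3)
c=cv2.resize(s[170:270,240:355],(400,300),interpolation=3)[:300];d=cv2.resize(s[235:335,140:255],(400,300),interpolation=3)
cv2.imwrite("pics/crop.png",np.vstack([np.hstack([a,b]),np.hstack([c,d])]))
c=arm.get_calibration("top")
for n,uv,z in[("wellL",(244,197),.13),("wellR",(275,202),.13),("pan",(187,211),.055),("handle",(370,211),.173)]: print(n,onz(c,uv,z).round(3))
# bath top & pan contours
im=t.copy(); g=cv2.cvtColor(t,cv2.COLOR_BGR2GRAY)
m=(g>150).astype(np.uint8); 
for k in cv2.findContours(m,0,2)[0]:
    if cv2.contourArea(k)>1000: r=cv2.minAreaRect(k); print(r, onz(c,r[0],.13).round(3))
E
```

```text
wellL [0.557 0.072 0.13 ]
wellR [ 0.541 -0.022  0.13 ]
pan [0.52  0.263 0.055]
handle [ 0.51  -0.3    0.173]
((517.0, 306.5), (133.0, 84.0), 90.0) [ 0.229 -0.736  0.13 ]
((187.0, 217.5), (61.0, 48.0), 90.0) [0.495 0.244 0.13 ]
((258.9075622558594, 200.22390747070312), (73.7767333984375, 46.79783630371094), 9.039482116699219) [0.547 0.027 0.13 ]
((471.7803955078125, 180.54576110839844), (85.41604614257812, 65.42852020263672), 78.2317123413086) [ 0.605 -0.618  0.13 ]
((379.4999694824219, 109.49998474121094), (36.99999237060547, 42.99999237060547), 0.0) [ 0.826 -0.343  0.13 ]
((466.99993896484375, 41.99999237060547), (83.99998474121094, 117.99998474121094), 90.0) [ 1.035 -0.615  0.13 ]
((299.5, 5.5), (11.0, 159.0), 90.0) [ 1.155 -0.099  0.13 ]
```

View pics/crop.png

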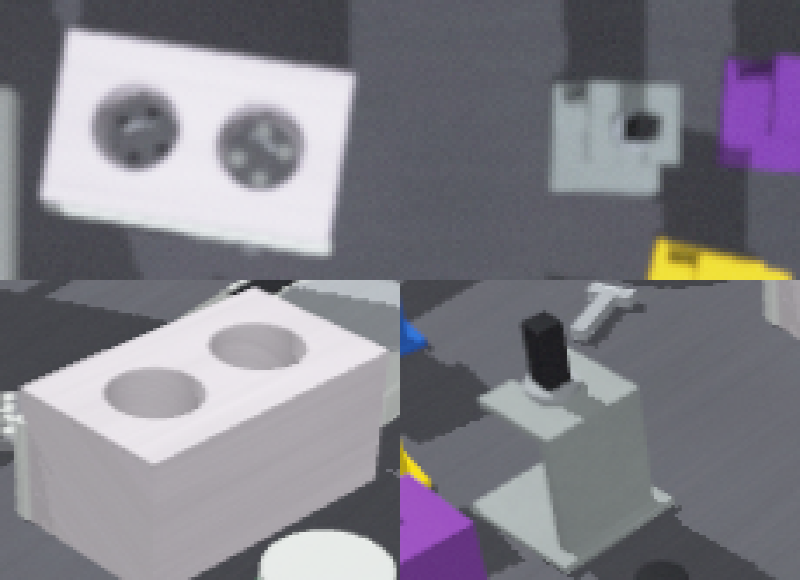

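Top crop: the capped carrier (white caps, bail visible) is in the right-hand well, b. The spare is in the left-hand well. The grey stand holds the hook. I'll fly over to look at it with the wrist camera.

```bash
python3 - <<'E'
from h import *
s=arm.observe();R=np.array(s["orientation"]);p=np.array(s["tcp_pos"]);c=arm.get_calibration("wrist")
V=np.array(c["view"]);cam=-V[:3,:3].T@V[:3,3]
print("cam in tool",(R.T@(cam-p)).round(3),"axes in tool",(R.T@V[:3,:3].T).round(3).tolist(),np.round(c["K"],0).tolist())
for w in [(.42,.25,.33),(.45,-.25,.36)]: print(w,(R.T@(np.array(w)-p)).round(3))
E
```

```text
cam in tool [ 0.079  0.    -0.162] axes in tool [[-0.001, -0.957, -0.289], [1.0, -0.001, -0.0], [-0.0, -0.289, 0.957]] [[321.0, 0.0, 284.0], [0.0, 321.0, 204.0], [0.0, 0.0, 1.0]]
(0.42, 0.25, 0.33) [-0.353 -0.262 -0.108]
(0.45, -0.25, 0.36) [-0.495 -0.742 -0.137]
```

>>> drive_tool(steps="-1 -0.044 -0.033 -0.05 0 0 0; -1 -0.088 -0.065 -0.1 0 0 0; -1 -0.132 -0.1 -0.12 0 0 -0.05; -1 -0.176 -0.13 -0.12 0 0 -0.1; -1 -0.22 -0.16 -0.12 0 0 -0.15; -1 -0.264 -0.2 -0.12 0 0 -0.2; -1 -0.31 -0.23 -0.12 0 0 -0.227; -1 -0.35 -0.26 -0.12 0 0 -0.227; -1 -0.38 -0.3 -0.12 0 0 -0.227; -1 -0.41 -0.34 -0.12 0 0 -0.227; -1 -0.43 -0.38 -0.12 0 0 -0.227; -1 -0.45 -0.42 -0.12 0 0 -0.227; -1 -0.48 -0.46 -0.12 0 0 -0.227; -1 -0.5 -0.5 -0.12 0 0 -0.227; -1 -0.5 -0.5 -0.12 0 0 -0.227; -1 -0.5 -0.5 -0.12 0 0 -0.227")

```text
clock: 1.7
tcp_pos: [0.5111, -0.0204, 0.3421]
orientation: [[-1.0, 0.006, -0.0], [0.006, 1.0, -0.002], [0.0, -0.002, -1.0]]
ft_force: [-0.4, -0.7, 0.4]
width: 0.0878
gripper_force: 0.0
```

```bash
python3 - <<'E'
from h import *
import pickle
c=arm.get_calibration("wrist");im=arm.get_image("wrist")[:,:,::-1];cv2.imwrite("pics/w1.png",im);pickle.dump(c,open("w1.pkl","wb"))
s=arm.observe();R=np.array(s["orientation"]);p=np.array(s["tcp_pos"]);print(s["clock"],p,R.round(3).tolist(),(R.T@(np.array((.50,-.28,.33))-p)).round(3))
E
```

```text
1.75 [ 0.51017355 -0.01789071  0.34200468] [[-1.0, 0.005, -0.001], [0.005, 1.0, -0.0], [0.001, -0.0, -1.0]] [ 0.009 -0.262  0.012]
```

View pics/w1.png

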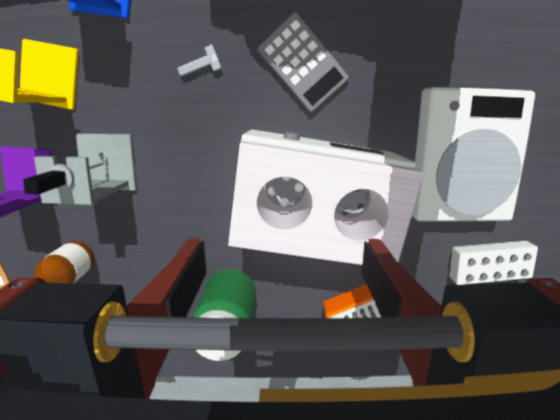

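Wrist view: capped carrier at (285,192) in well b with its bail up-left of centre, spare at (360,213), pan at (480,172). The stand's plate is near (65,180), with its upright on the world +x side, so its slot opens towards world -x. Next I'll move over the stand.

>>> drive_tool(steps="-1 0.01 -0.045 0.01 0 0 0; -1 0.01 -0.09 0.01 0 0 0; -1 0.01 -0.135 0.01 0 0 0; -1 0.01 -0.18 0.01 0 0 0; -1 0.01 -0.22 0.01 0 0 0; -1 0.01 -0.26 0.01 0 0 0; -1 0.01 -0.26 0.01 0 0 0; -1 0.01 -0.26 0.01 0 0 0")

```text
clock: 2.55
tcp_pos: [0.4997, -0.2739, 0.3322]
orientation: [[-1.0, 0.0, -0.001], [0.0, 1.0, 0.002], [0.001, 0.002, -1.0]]
ft_force: [0.5, 0.9, -0.2]
width: 0.0878
gripper_force: 0.0
```

```bash
python3 - <<'E'
from h import *
import pickle
c=arm.get_calibration("wrist");im=arm.get_image("wrist")[:,:,::-1];cv2.imwrite("pics/w2.png",im);pickle.dump(c,open("w2.pkl","wb"))
w=cv2.imread("pics/w1.png");cv2.imwrite("pics/v2.png",np.hstack([cv2.resize(im[60:330,120:440],(480,405),interpolation=3),cv2.resize(w[165:255,245:316],(320,405),interpolation=3)]))
s=arm.observe();print(s["clock"],s["tcp_pos"])
c1=pickle.load(open("w1.pkl","rb"))
print("wells",onz(c1,(285,203),.13),onz(c1,(361,214),.13),"pan",onz(c1,(480,172),.055))
E
```

```text
2.6 [ 0.4996856  -0.27321182  0.33233197]
wells [ 0.54322869 -0.01902306  0.13      ] [0.55788799 0.07453335 0.13      ] pan [0.51993437 0.26560877 0.055     ]
```

View pics/v2.png

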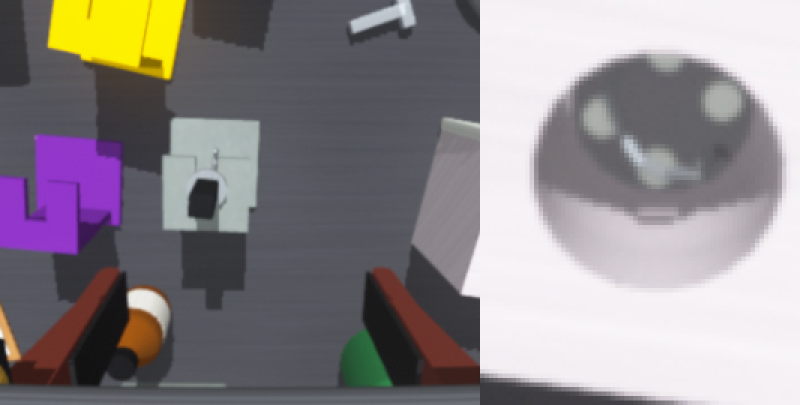

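```bash
python3 - <<'E'
from h import *
import pickle
c=pickle.load(open("w2.pkl","rb"));im=cv2.imread("pics/w2.png")
o=(225,130);sub=im[130:225,225:300];g=cv2.cvtColor(sub,cv2.COLOR_BGR2GRAY).astype(int)
m=((g<45)).astype(np.uint8)
k=[k for k in cv2.findContours(m,0,2)[0] if cv2.contourArea(k)>40]
for q in k:
    r=cv2.minAreaRect(q);x,y,w,h=cv2.boundingRect(q);print("dark",np.add(r[0],o),r[1:],(x+225,y+130,w,h),onz(c,np.add(r[0],o),.15).round(4))
print(g[20:66:3,20:40:2])
m=((g>115)).astype(np.uint8);q=max(cv2.findContours(m,0,2)[0],key=cv2.contourArea)
a=cv2.approxPolyDP(q,3,True)[:,0]+o
for p in a: print(p,onz(c,p,.115).round(4),onz(c,p,.008).round(4))
E
```

```text
dark [254.98780632 192.10975647] ((16.123003005981445, 23.853212356567383), 6.340191841125488) (247, 180, 18, 25) [ 0.5101 -0.3049  0.15  ]
[[183 183 184 183 183 183 183 182 182 181]
 [182 183 183 183 182 182 181 181 180 179]
 [184 183 184 184 182 182 181 182 181 179]
 [183 183 183 184 183 182 182 184 184 182]
 [181 181 181 184 186 184 183 184 176 139]
 [176 176 167 170 183 183 182 183 170 135]
 [184 184 171 167 181 182 182 183 172 174]
 [183 185 175 170 179 177 178 179 156 132]
 [181 181 173 172 186 193 190 188 184 167]
 [181 180 191 189 189 191 189 190 188 192]
 [186 192 180  78  41  45  53  67  72  87]
 [191 189 107  37  36  35  36  34  35  36]
 [191 140  41  35  36  35  36  36  35  33]
 [165  56  43  40  40  39  37  36  37  34]
 [123  43  42  41  42  42  42  42  41  37]
 [128  43  41  42  42  42  39  42  40  51]]
[236 138] [ 0.454  -0.3286  0.115 ] [ 0.4634 -0.344   0.008 ]
[234 160] [ 0.4798 -0.332   0.115 ] [ 0.4965 -0.3484  0.008 ]
[228 164] [ 0.4846 -0.3394  0.115 ] [ 0.5026 -0.3579  0.008 ]
[228 211] [ 0.5434 -0.3423  0.115 ] [ 0.578  -0.3616  0.008 ]
[251 212] [ 0.5447 -0.3137  0.115 ] [ 0.5797 -0.3249  0.008 ]
[251 207] [ 0.5382 -0.3135  0.115 ] [ 0.5714 -0.3247  0.008 ]
[244 203] [ 0.533 -0.322  0.115] [ 0.5647 -0.3356  0.008 ]
[245 189] [ 0.5153 -0.3201  0.115 ] [ 0.542  -0.3332  0.008 ]
[252 178] [ 0.5017 -0.3112  0.115 ] [ 0.5245 -0.3218  0.008 ]
[266 181] [ 0.5054 -0.2944  0.115 ] [ 0.5293 -0.3002  0.008 ]
[265 212] [ 0.5447 -0.2963  0.115 ] [ 0.5797 -0.3026  0.008 ]
[285 214] [ 0.5474 -0.2715  0.115 ] [ 0.5831 -0.2708  0.008 ]
[285 198] [ 0.5267 -0.2715  0.115 ] [ 0.5567 -0.2708  0.008 ]
[290 197] [ 0.5255 -0.2654  0.115 ] [ 0.555 -0.263  0.008]
[292 141] [ 0.4577 -0.2633  0.115 ] [ 0.4681 -0.2604  0.008 ]
```

The wrist crop shows the toe pointing to world -x and the plate yawed about -3°. The shaft is at about (0.511,-0.305). I'll grasp the handle from above.

>>> drive_tool(steps="-1 -0.0115 -0.03 0.04 0 0 0.05; -1 -0.0115 -0.03 0.08 0 0 0.05; -1 -0.0115 -0.03 0.12 0 0 0.05; -1 -0.0115 -0.03 0.15 0 0 0.05; -1 -0.0115 -0.03 0.18 0 0 0.05; -1 -0.0115 -0.03 0.2 0 0 0.05; -1 -0.0115 -0.03 0.2 0 0 0.05; 1 -0.0115 -0.03 0.2 0 0 0.05; 1 -0.0115 -0.03 0.2 0 0 0.05; 1 -0.0115 -0.03 0.2 0 0 0.05; 1 -0.0115 -0.03 0.2 0 0 0.05; 1 -0.0115 -0.03 0.2 0 0 0.05; 1 -0.0115 -0.03 0.2 0 0 0.05", newtons=35)

```text
clock: 3.9
tcp_pos: [0.5113, -0.3052, 0.133]
orientation: [[-0.999, 0.05, 0.0], [0.05, 0.999, -0.0], [-0.0, -0.0, -1.0]]
ft_force: [0.1, -0.4, 0.1]
width: 0.0433
gripper_force: 0.0
```

>>> drive_tool(steps="1 0 0 0 0 0 0; 1 0 0 0 0 0 0; 1 0 0 0 0 0 0; 1 0 0 0 0 0 0; 1 0 0 0 0 0 0; 1 0 0 0 0 0 0; 1 0 0 0 0 0 0")

```text
clock: 4.6
tcp_pos: [0.5112, -0.305, 0.1326]
orientation: [[-0.999, 0.05, -0.0], [0.05, 0.999, -0.0], [0.0, -0.0, -1.0]]
ft_force: [-0.1, -1.2, -0.8]
width: 0.0182
gripper_force: 34.9
```

>>> drive_tool(steps="1 0 0 -0.006 0 0 0; 1 0 0 -0.012 0 0 0; 1 0.02 0 -0.012 0 0 0; 1 0.05 0 -0.012 0 0 0; 1 0.05 0 -0.05 0 0 0; 1 0.05 0 -0.09 0 0 0; 1 0.05 0 -0.13 0 0 0; 1 0.05 0 -0.165 0 0 0; 1 0.03 0.04 -0.165 0 0 0; 1 0.01 0.08 -0.165 0 0 0; 1 -0.01 0.12 -0.165 0 0 -0.02; 1 -0.03 0.16 -0.165 0 0 -0.05; 1 -0.05 0.2 -0.165 0 0 -0.05; 1 -0.07 0.24 -0.165 0 0 -0.05; 1 -0.085 0.27 -0.165 0 0 -0.05; 1 -0.095 0.29 -0.165 0 0 -0.05; 1 -0.095 0.29 -0.165 0 0 -0.05; 1 -0.095 0.29 -0.165 0 0 -0.05; 1 -0.095 0.29 -0.165 0 0 -0.05")

```text
clock: 6.5
tcp_pos: [0.62, -0.021, 0.2979]
orientation: [[-1.0, 0.0, -0.0], [0.0, 1.0, -0.001], [0.0, -0.001, -1.0]]
ft_force: [-0.0, 0.1, -1.4]
width: 0.0178
gripper_force: 34.9
```

```bash
python3 - <<'E'
from h import *
import pickle
c=arm.get_calibration("wrist");im=np.mean([arm.get_image("wrist")[:,:,::-1] for _ in range(4)],0);np.save("w3.npy",im);pickle.dump(c,open("w3.pkl","wb"))
im=im.astype(np.uint8)
s=arm.observe();print(s["clock"],s["tcp_pos"],np.round(s["orientation"],3).tolist())
u,v=proj(c,[(.5427,-.0195,.06)])[0].astype(int);print(u,v)
v0=max(v-45,0);a=im[v0:v0+90,u-45:u+45];print(u-45,v0)
cv2.imwrite("pics/v3.png",np.hstack([cv2.resize(a,(540,540),interpolation=2),cv2.resize(im[100:410,215:365],(260,540))]))
E
```

```text
6.7 [ 0.62020754 -0.02106669  0.29788191] [[-1.0, 0.001, 0.0], [0.001, 1.0, -0.0], [-0.0, -0.0, -1.0]]
284 109
239 64
```

View pics/v3.png

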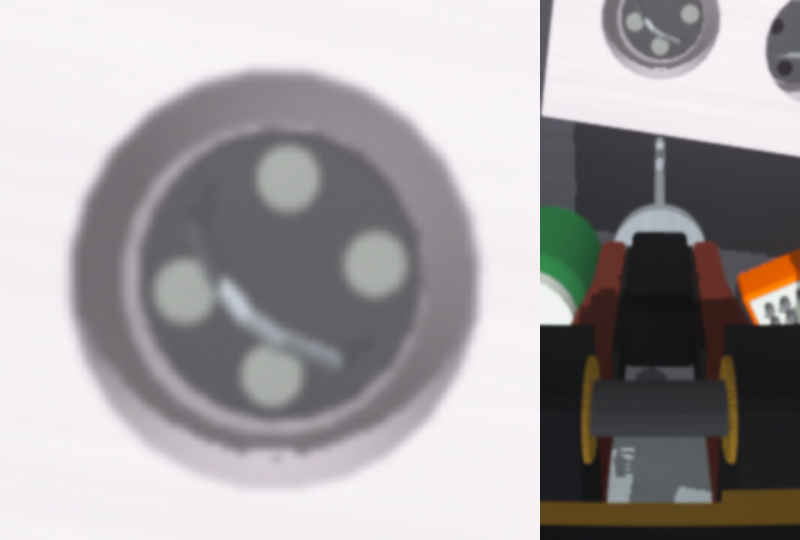

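View v3: caps at crop (289,178), (375,263), (271,376), (183,291), so the carrier centre is at (279.5,277). The lugs lie on the diagonal at (203,200) and (362,348), and the bail arch bulges to the lower left through about (249,309). I'll work out the points and the wrist range.

```bash
python3 - <<'E'
from h import *
import pickle
c=pickle.load(open("w3.pkl","rb"))
f=lambda u,v,z:onz(c,(239+(u+.5)/6-.5,64+(v+.5)/6-.5),z)
caps=[f(*p,.061) for p in[(289,178),(375,263),(271,376),(183,291)]]
C=np.mean(caps,0);print("C",C,[np.linalg.norm(q-C).round(4) for q in caps],[np.degrees(np.arctan2(*(q-C)[1::-1])).round(1) for q in caps])
l=[f(*p,.071) for p in[(203,200),(362,348)]];print("lugs",l,np.linalg.norm(l[1]-l[0]))
w=f(275,279,.13);print("well",w)
for z in(.085,.09,.096):
  print(z,[(f(*p,z)-C).round(4)[:2] for p in[(249,309),(228,290),(290,340)]])
V=np.array(c["view"]);print("cam",-V[:3,:3].T@V[:3,3]);print(np.round(arm.observe()["joint_positions"],1))
# hook tip/foot in picture
E
```

```text
C [ 0.54302877 -0.01885161  0.061     ] [np.float64(0.0192), np.float64(0.0193), np.float64(0.0194), np.float64(0.0195)] [np.float64(174.3), np.float64(98.4), np.float64(-5.0), np.float64(-82.4)]
lugs [array([ 0.52840529, -0.03362498,  0.071     ]), array([ 0.55642522, -0.00266357,  0.071     ])] 0.041757940564273864
well [ 0.54290247 -0.01987632  0.13      ]
0.085 [array([ 0.0056, -0.0058]), array([ 0.0021, -0.0098]), array([0.0114, 0.0019])]
0.09 [array([ 0.0055, -0.0058]), array([ 0.0021, -0.0097]), array([0.0112, 0.0019])]
0.096 [array([ 0.0054, -0.0057]), array([ 0.002 , -0.0095]), array([0.011 , 0.0018])]
cam [ 0.54090807 -0.0206071   0.46002866]
[ -8.3  19.1  77.9  -0.   82.9 -98.2]
```

>>> drive_tool(steps="1 0.01 0.001 0 0 0 0.145; 1 0.02 0.003 0 0 0 0.29; 1 0.03 0.005 0 0 0 0.435; 1 0.04 0.007 0 0 0 0.58; 1 0.05 0.009 0 0 0 0.725; 1 0.06 0.011 0 0 0 0.87; 1 0.07 0.013 0 0 0 1.015; 1 0.08 0.015 0 0 0 1.16; 1 0.0915 0.016 0 0 0 1.305; 1 0.0915 0.016 0 0 0 1.45; 1 0.0915 0.016 0 0 0 1.595; 1 0.0915 0.016 0 0 0 1.74; 1 0.0915 0.016 0 0 0 1.885; 1 0.0915 0.016 0 0 0 2.03; 1 0.0915 0.016 0 0 0 2.175; 1 0.0915 0.016 0 0 0 2.32; 1 0.0915 0.016 0 0 0 2.465; 1 0.0915 0.016 0 0 0 2.61; 1 0.0915 0.016 0 0 0 2.755; 1 0.0915 0.016 0 0 0 2.9")

```text
clock: 8.7
tcp_pos: [0.5288, -0.0047, 0.2978]
orientation: [[0.973, 0.233, 0.0], [0.233, -0.973, -0.0], [0.0, 0.0, -1.0]]
ft_force: [0.0, 0.7, -1.2]
width: 0.018
gripper_force: 34.9
```

>>> drive_tool(steps="1 0 0 0 0 0 0.145; 1 0 0 0 0 0 0.29; 1 0 0 0 0 0 0.435; 1 0 0 0 0 0 0.58; 1 0 0 0 0 0 0.725; 1 0 0 0 0 0 0.87; 1 0 0 0 0 0 1.004; 1 0 0 0 0 0 1.004; 1 0 0 0 0 0 1.004")

```text
clock: 9.6
tcp_pos: [0.5289, -0.0045, 0.2978]
orientation: [[0.725, -0.688, 0.0], [-0.688, -0.725, -0.0], [0.0, 0.0, -1.0]]
ft_force: [0.4, 0.0, -0.8]
width: 0.0178
gripper_force: 34.9
```

```bash
python3 - <<'E'
from h import *
import pickle
c=pickle.load(open("w3.pkl","rb"));im=np.load("w3.npy")
print(im[160:225:2,278:292:2].mean(2).astype(int).tolist())
for d in(-.004,0,.004): print(d,proj(c,[(.6202-.016-d,-.021,.1967),(.6202-.0185-d,-.021,.1853),(.6202-.016-d,-.021,.1853),(.6202+.016-d,-.021,.2863),(.6202-.016-d,-.021,.2863)]).round(1).tolist())
s=arm.observe();print(s["clock"],s["tcp_pos"],np.round(s["orientation"],3).tolist(),np.round(s["joint_positions"],1))
c=arm.get_calibration("wrist");im=np.mean([arm.get_image("wrist")[:,:,::-1] for _ in range(3)],0);pickle.dump(c,open("w4.pkl","wb"))
im=im.astype(np.uint8);cv2.imwrite("pics/v4.png",cv2.resize(im[90:320,180:390],(630,600) if 0 else (548,600),interpolation=2))
E
```

```text
[[242, 242, 243, 244, 244, 245, 245], [240, 240, 241, 241, 241, 242, 242], [241, 241, 240, 240, 240, 240, 240], [240, 240, 240, 241, 241, 241, 241], [240, 240, 240, 240, 240, 240, 240], [239, 239, 239, 239, 239, 240, 240], [240, 239, 239, 240, 239, 240, 239], [237, 238, 239, 239, 239, 240, 240], [138, 171, 197, 217, 223, 231, 236], [64, 65, 83, 105, 93, 108, 131], [63, 69, 126, 152, 105, 65, 64], [64, 73, 163, 190, 135, 65, 64], [62, 74, 161, 185, 133, 65, 63], [61, 70, 118, 128, 111, 62, 62], [60, 68, 111, 113, 113, 62, 61], [60, 69, 121, 139, 120, 63, 62], [59, 74, 160, 179, 135, 62, 60], [59, 75, 166, 180, 120, 60, 60], [59, 75, 162, 173, 111, 60, 60], [57, 70, 135, 148, 102, 58, 58], [58, 71, 132, 145, 103, 59, 58], [58, 73, 134, 144, 119, 59, 57], [56, 73, 133, 145, 113, 58, 57], [56, 74, 134, 143, 114, 58, 58], [55, 75, 133, 144, 113, 57, 56], [56, 77, 134, 143, 114, 57, 56], [55, 77, 134, 144, 115, 58, 55], [54, 76, 134, 143, 116, 57, 54], [68, 92, 136, 144, 122, 72, 63], [135, 139, 144, 146, 143, 135, 128], [157, 160, 163, 165, 163, 158, 151], [184, 183, 183, 184, 183, 182, 178], [185, 184, 183, 184, 183, 182, 180]]
-0.004 [[283.3, 190.6], [283.3, 184.6], [283.3, 187.3], [283.2, 278.0], [283.1, 229.0]]
0 [[283.3, 186.0], [283.3, 180.1], [283.3, 182.9], [283.2, 272.2], [283.1, 222.5]]
0.004 [[283.3, 181.3], [283.3, 175.6], [283.3, 178.4], [283.2, 266.3], [283.1, 215.9]]
9.6 [ 0.52894083 -0.00446706  0.29776633] [[0.725, -0.688, 0.0], [-0.688, -0.725, -0.0], [0.0, 0.0, -1.0]] [ -8.   11.1  89.1  -0.   79.8 125.5]
```

View pics/v4.png

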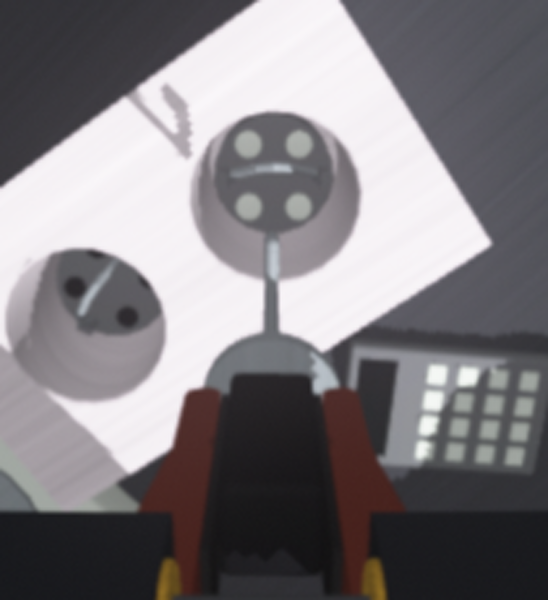

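View v4: the bail runs across the toe's direction with its crown at (274,170), in line with the hook at column 272. Descending on the side away from the crown.

>>> drive_tool(steps="1 0 0 0.015 0 0 0; 1 0 0 0.03 0 0 0; 1 0 0 0.045 0 0 0; 1 0 0 0.06 0 0 0; 1 0 0 0.07 0 0 0; 1 0 0 0.08 0 0 0; 1 0 0 0.087 0 0 0; 1 0 0 0.092 0 0 0; 1 0 0 0.097 0 0 0; 1 0 0 0.102 0 0 0; 1 0 0 0.106 0 0 0; 1 0 0 0.108 0 0 0; 1 0 0 0.108 0 0 0; 1 0 0 0.108 0 0 0")

```text
clock: 11.15
tcp_pos: [0.5292, -0.0042, 0.1898]
orientation: [[0.723, -0.691, 0.0], [-0.691, -0.723, -0.0], [0.0, -0.0, -1.0]]
ft_force: [0.3, 0.7, -1.3]
width: 0.0183
gripper_force: 34.9
```

```bash
python3 - <<'E'
from h import *
import pickle
c=arm.get_calibration("wrist");im=np.mean([arm.get_image("wrist")[:,:,::-1] for _ in range(3)],0).astype(np.uint8);pickle.dump(c,open("w5.pkl","wb"))
s=arm.observe();p=np.array(s["tcp_pos"]);R=np.array(s["orientation"]);print(s["clock"],p,s["ft_force"])
C=np.array([.543,-.0189,0]);L=np.array([.725,-.688,0])
for n,P in[("crown",C+.008*L+[0,0,.096]),("tiptop",p*[1,1,0]+.016*L+[0,0,p[2]-.1011]),("Ctop",C+[0,0,.061]),("bail end",C+[0,0,.067])]: print(n,proj(c,[P])[0].round(1))
cv2.imwrite("pics/v5.png",cv2.resize(im[40:240,180:390],(630,600),interpolation=2))
E
```

```text
11.3 [ 0.52922793 -0.00414972  0.18990518] [-0.15351618  0.3646293  -0.78602984]
crown [285.5 173.6]
tiptop [284.  186.1]
Ctop [285.3 174.6]
bail end [285.3 176. ]
```

View pics/v5.png

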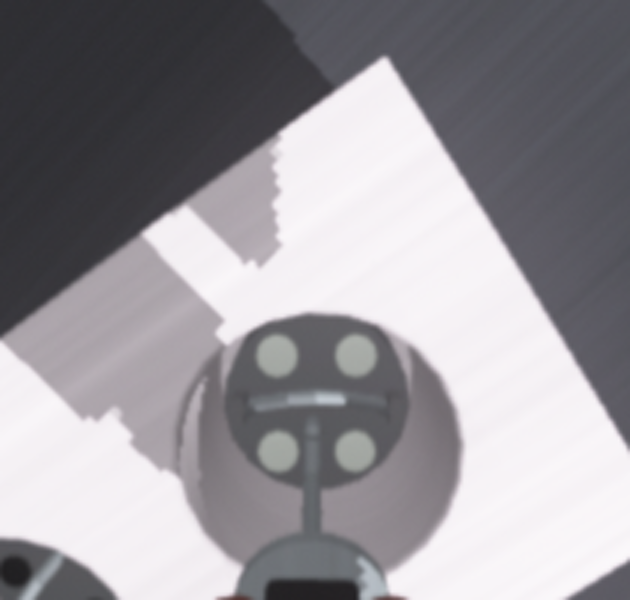

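View v5: the tip is at (312,420), just short of the crown at (315,398) and below its height. I'll slide under it, then raise slowly.

>>> drive_tool(steps="1 0.004 0 0 0 0 0; 1 0.008 0.001 0 0 0 0; 1 0.012 0.001 0 0 0 0; 1 0.0155 0.001 0 0 0 0; 1 0.0175 0.001 0 0 0 0; 1 0.0175 0.001 0 0 0 0; 1 0.0175 0.001 0 0 0 0")

```text
clock: 12.0
tcp_pos: [0.5409, -0.017, 0.1896]
orientation: [[0.723, -0.691, -0.0], [-0.691, -0.723, 0.0], [-0.0, 0.0, -1.0]]
ft_force: [0.6, -0.0, -0.6]
width: 0.0179
gripper_force: 34.9
```

>>> drive_tool(steps="1 0 0 -0.003 0 0 0; 1 0 0 -0.006 0 0 0; 1 0 0 -0.009 0 0 0; 1 0 0 -0.011 0 0 0; 1 0 0 -0.013 0 0 0; 1 0 0 -0.015 0 0 0; 1 0 0 -0.017 0 0 0; 1 0 0 -0.019 0 0 0; 1 0 0 -0.021 0 0 0; 1 0 0 -0.023 0 0 0; 1 0 0 -0.025 0 0 0; 1 0 0 -0.025 0 0 0; 1 0 0 -0.025 0 0 0")

```text
clock: 13.3
tcp_pos: [0.541, -0.0169, 0.2147]
orientation: [[0.723, -0.69, 0.0], [-0.69, -0.723, -0.0], [0.0, 0.0, -1.0]]
ft_force: [0.3, 0.7, -2.9]
width: 0.0179
gripper_force: 34.9
```

```bash
python3 - <<'E'
from h import *
c=arm.get_calibration("wrist");im=np.mean([arm.get_image("wrist")[:,:,::-1] for _ in range(3)],0).astype(np.uint8)
s=arm.observe();print(s["clock"],s["tcp_pos"],s["ft_force"],s["ft_torque"])
cv2.imwrite("pics/v6.png",cv2.resize(im[40:240,180:390],(630,600),interpolation=2))
# caps: white roundish blobs inside the dark disc
g=cv2.cvtColor(im,cv2.COLOR_BGR2GRAY)
print(cv2.HoughCircles(cv2.resize(g[100:230,220:350],None,fx=3,fy=3,interpolation=2),3,1,40,param1=80,param2=14,minRadius=14,maxRadius=28))
E
```

```text
13.45 [ 0.54095178 -0.01693133  0.21457342] [ 0.26766337 -0.56279674 -3.75268759] [ 0.05868507  0.17317555 -0.05949448]
[[[152.5 289.5  18.8]
  [225.5 293.5  19.1]
  [230.5 203.5  19.3]
  [156.5 200.5  19.1]
  [258.5 234.5  22.9]]]
```

```bash
python3 - <<'E'
from h import *
c=arm.get_calibration("wrist")
q=np.array([[152.5,289.5],[225.5,293.5],[230.5,203.5],[156.5,200.5]])/3-.33+[220,100]
P=[onz(c,u,.0705) for u in q];print(np.mean(P,0),[np.linalg.norm(p-np.mean(P,0)).round(4) for p in P])
p=np.array(arm.observe()["tcp_pos"]);print((np.mean(P,0)-p)@np.array([[.723,-.69],[-.69,-.723],[0,0]]))
E
```

```text
[ 0.54823003 -0.02313538  0.0705    ] [np.float64(0.0191), np.float64(0.0192), np.float64(0.0191), np.float64(0.019)]
[ 0.00954297 -0.00053647]
```

View pics/v6.png

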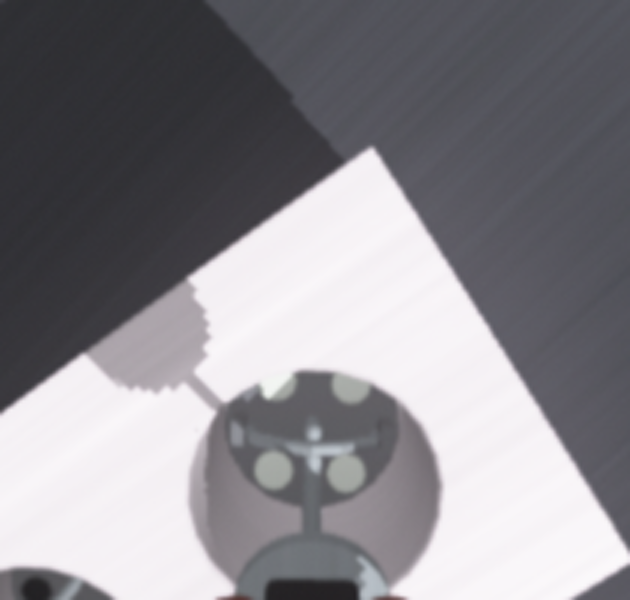

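View v6: the bail is caught in the pocket, with the tip standing beyond the crown at (314,430). The carrier hangs about 6 mm off the well's centre, so I'll shift the hook back and then draw it out.

>>> drive_tool(steps="1 -0.002 0.0005 0 0 0 0; 1 -0.004 0.001 0 0 0 0; 1 -0.006 0.0013 0 0 0 0; 1 -0.006 0.0013 0 0 0 0; 1 -0.006 0.0013 0 0 0 0; 1 -0.006 0.0013 0 0 0 0")

```text
clock: 14.05
tcp_pos: [0.5358, -0.0137, 0.2147]
orientation: [[0.723, -0.69, 0.0], [-0.69, -0.723, -0.0], [0.0, 0.0, -1.0]]
ft_force: [-0.3, 0.1, -2.9]
width: 0.018
gripper_force: 34.9
```

```bash
cat > caps.py <<'E'
from h import *
import sys
def run(z,rows=None):
    c=arm.get_calibration("wrist");im=np.mean([arm.get_image("wrist")[:,:,::-1] for _ in range(2)],0).astype(np.uint8)
    s=arm.observe();p=np.array(s["tcp_pos"]);R=np.array(s["orientation"])
    g=cv2.cvtColor(im,cv2.COLOR_BGR2GRAY);pc=p+R[:,0]*.0095;pc[2]=z
    u,v=proj(c,[pc])[0];x0,y0=int(u)-65,max(int(v)-65,0)
    h=cv2.HoughCircles(cv2.resize(g[y0:y0+130,x0:x0+130],None,fx=3,fy=3,interpolation=2),3,1,40,param1=80,param2=14,minRadius=14,maxRadius=40)
    print("t",s["clock"],"tcp",p.round(4),"f",np.round(s["ft_force"],2))
    for q in ([] if h is None else h[0]):
        P=onz(c,q[:2]/3-.33+[x0,y0],z);print(P.round(4),q[2],"tool",(R.T@(P-p))[:2].round(4))
    return im
if __name__=="__main__": run(float(sys.argv[1]))
E
python3 caps.py .0705
```

```text
t 14.15 tcp [ 0.5359 -0.0138  0.2147] f [-0.27  0.03 -3.14]
[ 0.5429 -0.0021  0.0705] 18.3 tool [-0.003  -0.0133]
[ 0.5256 -0.0183  0.0705] 18.5 tool [-0.0044  0.0104]
[ 0.5629 -0.0234  0.0705] 19.1 tool [ 0.0262 -0.0117]
[ 0.5458 -0.0404  0.0705] 18.8 tool [0.0255 0.0123]
[0.5778 0.0106 0.0705] 33.8 tool [ 0.0135 -0.0466]
```

>>> drive_tool(steps="1 -0.001 0 -0.003 0 0 0; 1 -0.001 0 -0.009 0 0 0; 1 -0.001 0 -0.018 0 0 0; 1 -0.001 0 -0.027 0 0 0; 1 -0.001 0 -0.036 0 0 0; 1 -0.001 0 -0.045 0 0 0; 1 -0.001 0 -0.054 0 0 0; 1 -0.001 0 -0.063 0 0 0; 1 -0.001 0 -0.072 0 0 0; 1 -0.001 0 -0.081 0 0 0; 1 -0.001 0 -0.09 0 0 0; 1 -0.001 0 -0.099 0 0 0; 1 -0.001 0 -0.108 0 0 0; 1 -0.001 0 -0.117 0 0 0; 1 -0.001 0 -0.126 0 0 0; 1 -0.001 0 -0.135 0 0 0; 1 -0.001 0 -0.143 0 0 0; 1 -0.001 0 -0.148 0 0 0; 1 -0.001 0 -0.15 0 0 0; 1 -0.001 0 -0.15 0 0 0")

```text
clock: 16.15
tcp_pos: [0.5351, -0.0131, 0.3648]
orientation: [[0.723, -0.691, 0.0], [-0.691, -0.723, -0.0], [0.0, -0.0, -1.0]]
ft_force: [0.0, -0.0, -2.6]
width: 0.0179
gripper_force: 34.9
```

```bash
python3 caps.py .2205; python3 - <<'E'
from h import *
t=arm.get_image("top")[:,:,::-1];c=arm.get_calibration("top");g=cv2.cvtColor(np.ascontiguousarray(t),cv2.COLOR_BGR2GRAY)
h=cv2.HoughCircles(cv2.resize(g[170:260,140:230],None,fx=4,fy=4,interpolation=2),3,1,40,param1=60,param2=14,minRadius=60,maxRadius=100)
for q in h[0][:3]: print("pan",q,onz(c,q[:2]/4-.375+[140,170],.055))
g=cv2.imread("pics/w1.png",0);import pickle;c=pickle.load(open("w1.pkl","rb"))
h=cv2.HoughCircles(cv2.resize(g[100:240,400:550],None,fx=3,fy=3,interpolation=2),3,1,40,param1=60,param2=14,minRadius=100,maxRadius=160)
for q in h[0][:3]: print("panw",q,onz(c,q[:2]/3-.33+[400,100],.055))
E
```

```text
t 16.25 tcp [ 0.5348 -0.013   0.3643] f [-0.84  0.8  -3.37]
[ 0.5243 -0.0175  0.2205] 18.5 tool [-0.0044  0.0105]
[0.5647 0.0281 0.2205] 34.9 tool [-0.0067 -0.0504]
[ 0.5446 -0.0387  0.2205] 20.8 tool [0.0249 0.0118]
[ 0.5411 -0.004   0.2205] 31.6 tool [-0.0016 -0.0109]
[ 0.5614 -0.037   0.2205] 33.8 tool [ 0.0359 -0.001 ]
[ 0.5624 -0.0229  0.2205] 18.5 tool [ 0.0269 -0.0119]
[ 0.5361 -0.0281  0.2205] 25.7 tool [0.0115 0.01  ]
[ 0.4854 -0.0114  0.2205] 25.8 tool [-0.0368  0.0329]
[ 0.556  -0.0011  0.2205] 17.2 tool [ 0.0072 -0.0232]
[ 0.4629 -0.0152  0.2205] 15.5 tool [-0.0504  0.0512]
pan [187.5 162.5  79.8] [0.52204019 0.26491475 0.055     ]
pan [166.5 230.5  78.5] [0.4673848 0.2809193 0.055    ]
pan [161.5 276.5  76.5] [0.43058315 0.28433042 0.055     ]
panw [259.5 237.5 151.6] [0.53009427 0.27694466 0.055     ]
panw [253.5 195.5 109.2] [0.50934816 0.27031486 0.055     ]
panw [211.5 208.5 152.7] [0.51582834 0.24981235 0.055     ]
```

>>> drive_tool(steps="1 -0.002 -0.002 0 0 0 0; 1 -0.009 -0.008 0 0 0 0; 1 -0.019 -0.017 0 0 0 0; 1 -0.032 -0.029 0 0 0 0; 1 -0.047 -0.042 0 0 0 0; 1 -0.062 -0.056 0 0 0 0; 1 -0.077 -0.069 0 0 0 0; 1 -0.092 -0.082 0 0 0 0; 1 -0.107 -0.096 0 0 0 0; 1 -0.122 -0.109 0 0 0 0; 1 -0.137 -0.123 0 0 0 0; 1 -0.152 -0.136 0 0 0 0; 1 -0.167 -0.15 0 0 0 0; 1 -0.181 -0.162 0 0 0 0; 1 -0.193 -0.173 0 0 0 0; 1 -0.203 -0.182 0 0 0 0; 1 -0.21 -0.188 0 0 0 0; 1 -0.213 -0.191 0 0 0 0; 1 -0.213 -0.191 0 0 0 0; 1 -0.213 -0.191 0 0 0 0")

```text
clock: 18.3
tcp_pos: [0.513, 0.2717, 0.3646]
orientation: [[0.723, -0.691, -0.0], [-0.691, -0.723, -0.001], [0.0, 0.0, -1.0]]
ft_force: [0.6, -0.2, -2.5]
width: 0.018
gripper_force: 34.9
```

>>> drive_tool(steps="1 0 0 0.005 0 0 0; 1 0 0 0.015 0 0 0; 1 0 0 0.027 0 0 0; 1 0 0 0.039 0 0 0; 1 0 0 0.051 0 0 0; 1 0 0 0.063 0 0 0; 1 0 0 0.075 0 0 0; 1 0 0 0.086 0 0 0; 1 0 0 0.094 0 0 0; 1 0 0 0.1 0 0 0; 1 0 0 0.103 0 0 0; 1 0 0 0.103 0 0 0; 1 0 0 0.103 0 0 0; 1 0 0 0.103 0 0 0; 1 0 0 0.103 0 0 0; 1 0 0 0.103 0 0 0")

```text
clock: 19.9
tcp_pos: [0.513, 0.2723, 0.2619]
orientation: [[0.723, -0.69, 0.0], [-0.69, -0.723, 0.0], [0.0, -0.0, -1.0]]
ft_force: [-0.4, 0.4, -4.2]
width: 0.0176
gripper_force: 34.9
```

```bash
python3 - <<'E'
from caps import *
im=run(.1175);cv2.imwrite("pics/v7.png",im)
import pickle;pickle.dump(arm.get_calibration("wrist"),open("w7.pkl","wb"))
E
```

```text
t 20.0 tcp [0.513  0.2722 0.2618] f [ 0.15 -0.37 -3.51]
[0.5403 0.2629 0.1175] 19.6 tool [ 0.0262 -0.0121]
[0.5232 0.2459 0.1175] 19.9 tool [0.0256 0.0119]
[0.5192 0.284  0.1175] 19.2 tool [-0.0037 -0.0128]
[0.5023 0.2678 0.1175] 18.5 tool [-0.0047  0.0106]
[0.4864 0.2581 0.1175] 25.2 tool [-0.0095  0.0286]
[0.5317 0.299  0.1175] 33.8 tool [-0.005  -0.0323]
```

View pics/v7.png

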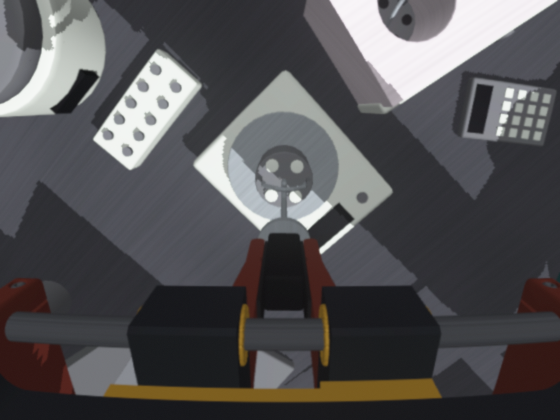

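View v7: the carrier hangs over the pan, with its caps around (283,182) and the pan's circle centred near (282,165). I'll check the pan centre from this view.

```bash
python3 - <<'E'
from h import *
import pickle;c=pickle.load(open("w7.pkl","rb"))
P=np.array([onz(c,u,.055) for u in[(224,165),(340,165),(282,111)]]);print(P.round(4));
A=np.c_[2*P[:,:2],np.ones(3)];x=np.linalg.solve(A,(P[:,:2]**2).sum(1));print(x[:2],np.sqrt(x[2]+x[0]**2+x[1]**2))
E
```

```text
[[0.5723 0.3117 0.055 ]
 [0.4793 0.2144 0.055 ]
 [0.5694 0.2212 0.055 ]]
[0.52056055 0.2680507 ] 0.06768573906136888
```

>>> drive_tool(steps="1 0 0 0.002 0 0 0; 1 0 0 0.004 0 0 0; 1 0 0 0.006 0 0 0; 1 0 0 0.008 0 0 0; 1 0 0 0.009 0 0 0; 1 0 0 0.01 0 0 0; 1 0 0 0.01 0 0 0; 1 0 0 0.01 0 0 0")

```text
clock: 20.8
tcp_pos: [0.5129, 0.2722, 0.2517]
orientation: [[0.723, -0.691, 0.0], [-0.691, -0.723, -0.0], [0.0, 0.0, -1.0]]
ft_force: [0.5, 0.3, -3.3]
width: 0.018
gripper_force: 34.9
```

>>> drive_tool(steps="1 0 0 0.0008 0 0 0; 1 0 0 0.0016 0 0 0; 1 0 0 0.0024 0 0 0; 1 0 0 0.0032 0 0 0; 1 0 0 0.004 0 0 0; 1 0 0 0.0048 0 0 0; 1 0 0 0.0056 0 0 0; 1 0 0 0.0064 0 0 0; 1 0 0 0.0072 0 0 0; 1 0 0 0.008 0 0 0; 1 0 0 0.008 0 0 0; 1 0 0 0.008 0 0 0")

```text
clock: 22.0
tcp_pos: [0.5129, 0.2722, 0.2436]
orientation: [[0.723, -0.691, -0.0], [-0.691, -0.723, -0.0], [0.0, 0.0, -1.0]]
ft_force: [-0.3, -0.0, -0.6]
width: 0.0177
gripper_force: 34.9
```

>>> drive_tool(steps="1 0 0 0.002 0 0 0; 1 0 0 0.004 0 0 0; 1 0 0 0.006 0 0 0; 1 0 0 0.008 0 0 0; 1 0 0 0.01 0 0 0; 1 0 0 0.01 0 0 0; 1 0 0 0.01 0 0 0")

```text
clock: 22.7
tcp_pos: [0.5129, 0.2722, 0.2336]
orientation: [[0.723, -0.691, -0.0], [-0.691, -0.723, -0.0], [-0.0, 0.0, -1.0]]
ft_force: [-0.3, 0.1, -1.4]
width: 0.0178
gripper_force: 34.9
```

```bash
python3 - <<'E'
from caps import *
im=run(.104);cv2.imwrite("pics/v8.png",cv2.resize(im[110:240,210:360],(692,600),interpolation=2))
E
```

```text
t 22.8 tcp [0.5129 0.2722 0.2337] f [-0.1   0.29 -1.09]
[0.5244 0.2449 0.104 ] 20.2 tool [0.0272 0.0118]
[0.5416 0.2614 0.104 ] 20.2 tool [ 0.0281 -0.012 ]
[0.5205 0.2829 0.104 ] 20.8 tool [-0.002 -0.013]
[0.5032 0.2664 0.104 ] 20.1 tool [-0.003   0.0109]
```

View pics/v8.png

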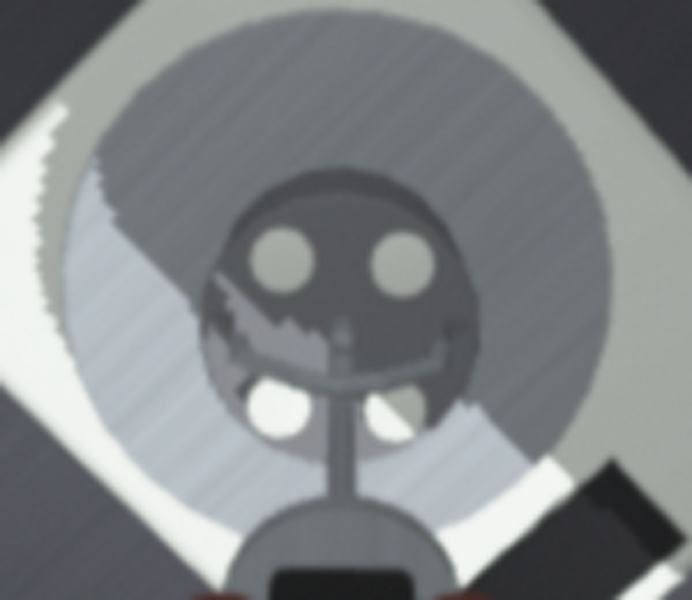

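View v8: the carrier stands upright near the pan's centre, and the crown at (340,380) is slack between shaft and tip. I'm past the picture limit with this one, so I'll view no more and work from numbers. Backing the hook out now.

>>> drive_tool(steps="1 -0.003 0 0 0 0 0; 1 -0.006 0 0 0 0 0; 1 -0.01 0 0 0 0 0; 1 -0.014 0 0 0 0 0; 1 -0.018 0 0 0 0 0; 1 -0.023 0 0 0 0 0; 1 -0.029 0 0 0 0 0; 1 -0.035 0 0 0 0 0; 1 -0.035 0 0 0 0 0")

```text
clock: 23.7
tcp_pos: [0.4868, 0.297, 0.2337]
orientation: [[0.724, -0.69, -0.0], [-0.69, -0.724, 0.0], [-0.0, 0.0, -1.0]]
ft_force: [0.5, -0.5, 0.3]
width: 0.0179
gripper_force: 34.9
```

```bash
python3 caps.py .104
```

```text
t 23.8 tcp [0.4875 0.2965 0.2337] f [-0.74  0.01 -0.86]
[0.5242 0.2451 0.104 ] 21.1 tool [0.062  0.0118]
[0.5203 0.2833 0.104 ] 20.5 tool [ 0.0328 -0.0131]
[0.5412 0.2616 0.104 ] 21.6 tool [ 0.0629 -0.0118]
[0.503  0.2665 0.104 ] 21.1 tool [0.0319 0.0109]
[0.4726 0.2993 0.104 ] 31.6 tool [-0.0127  0.0082]
[0.4868 0.2924 0.104 ] 14.7 tool [0.0023 0.0034]
```

>>> drive_tool(steps="1 0 0 -0.025 0 0 0; 1 0 0 -0.05 0 0 0; 1 0 0 -0.075 0 0 0; 1 0 0 -0.1 0 0 0; 1 0.024 0.028 -0.1 0 0 -0.12; 1 0.049 0.056 -0.1 0 0 -0.24; 1 0.074 0.085 -0.1 0 0 -0.36; 1 0.098 0.113 -0.1 0 0 -0.48; 1 0.123 0.141 -0.1 0 0 -0.6; 1 0.148 0.169 -0.1 0 0 -0.72; 1 0.172 0.198 -0.1 0 0 -0.84; 1 0.197 0.226 -0.1 0 0 -0.96; 1 0.222 0.254 -0.1 0 0 -1.08; 1 0.246 0.282 -0.1 0 0 -1.2; 1 0.271 0.311 -0.1 0 0 -1.32; 1 0.296 0.339 -0.1 0 0 -1.44; 1 0.32 0.367 -0.1 0 0 -1.56; 1 0.345 0.395 -0.1 0 0 -1.68; 1 0.369 0.424 -0.1 0 0 -1.8; 1 0.394 0.452 -0.1 0 0 -1.92")

```text
clock: 25.8
tcp_pos: [0.4599, -0.3045, 0.3338]
orientation: [[0.397, 0.918, 0.0], [0.918, -0.397, -0.0], [-0.0, 0.0, -1.0]]
ft_force: [0.0, 1.5, -0.8]
width: 0.0179
gripper_force: 34.9
```

```bash
python3 - <<'E'
from h import *
s=arm.observe();R=np.array(s["orientation"]);p=np.array(s["tcp_pos"]);print(s["clock"],p,R.round(3).tolist(),np.round(s["joint_positions"],1))
y=np.degrees(np.arctan2(R[1,0],R[0,0]));print("yaw",y,"turn tool z",-np.radians((177.1-y)%360),"shift",(R.T@(np.array([.4613,-.3025,.30])-p)).round(4))
E
```

```text
25.8 [ 0.4599327  -0.30447162  0.33377636] [[0.397, 0.918, 0.0], [0.918, -0.397, -0.0], [-0.0, 0.0, -1.0]] [-40.7  11.8  83.2  -0.   85.  -17.3]
yaw 66.59247225789417 turn tool z -1.9287202073387217 shift [0.0024 0.0005 0.0338]
```

>>> drive_tool(steps="1 0.002 0 0 0 0 -0.14; 1 0.002 0 0 0 0 -0.28; 1 0.002 0 0 0 0 -0.42; 1 0.002 0 0 0 0 -0.56; 1 0.002 0 0 0 0 -0.7; 1 0.002 0 0 0 0 -0.84; 1 0.002 0 0 0 0 -0.98; 1 0.002 0 0 0 0 -1.12; 1 0.002 0 0 0 0 -1.26; 1 0.002 0 0 0 0 -1.4; 1 0.002 0 0 0 0 -1.54; 1 0.002 0 0 0 0 -1.68; 1 0.002 0 0 0 0 -1.82; 1 0.002 0 0 0 0 -1.929; 1 0.002 0 0 0 0 -1.929; 1 0.002 0 0 0 0 -1.929; 1 0.002 0 0 0 0 -1.929")

```text
clock: 27.5
tcp_pos: [0.4612, -0.3009, 0.3337]
orientation: [[-0.998, 0.057, -0.0], [0.057, 0.998, -0.0], [0.0, -0.0, -1.0]]
ft_force: [-0.2, 0.2, -0.7]
width: 0.0179
gripper_force: 34.9
```

```bash
python3 - <<'E'
from h import *
s=arm.observe();R=np.array(s["orientation"]);p=np.array(s["tcp_pos"]);print(s["clock"],p,R.round(4).tolist())
for w in([.4613,-.3025,.1446],[.5112,-.305,.1446],[.5112,-.305,.1326]):print((R.T@(np.array(w)-p)).round(4))
im=np.mean([arm.get_image("wrist") for _ in range(3)],0);g=im.mean(2)
c=arm.get_calibration("wrist")
# collar near rim and foot along the centre column, against the picture before
col=g[150:260,280:288].mean(1).astype(int);print(col.tolist())
E
```

```text
27.5 [ 0.46120703 -0.30089367  0.33370979] [[-0.9984, 0.0571, -0.0], [0.0571, 0.9984, -0.0002], [0.0, -0.0002, -1.0]]
[-0.0002 -0.0016  0.1891]
[-0.0502 -0.0012  0.1891]
[-0.0502 -0.0012  0.2011]
[92, 92, 92, 93, 92, 93, 93, 93, 94, 94, 93, 92, 94, 106, 139, 173, 181, 181, 181, 182, 182, 182, 183, 182, 182, 181, 181, 180, 176, 168, 161, 165, 175, 180, 174, 160, 145, 138, 137, 137, 137, 140, 151, 167, 175, 176, 173, 165, 157, 154, 154, 154, 153, 153, 153, 153, 153, 153, 152, 149, 144, 141, 140, 140, 140, 141, 144, 149, 153, 158, 172, 189, 194, 194, 194, 194, 194, 194, 194, 194, 194, 189, 163, 97, 46, 35, 34, 34, 34, 33, 33, 33, 33, 33, 32, 32, 32, 32, 32, 31, 32, 31, 31, 31, 31, 31, 30, 30, 30, 30]
```

>>> drive_tool(steps="1 0 -0.001 0.04 0 0 0; 1 0 -0.0015 0.08 0 0 0; 1 0 -0.0015 0.12 0 0 0; 1 0 -0.0015 0.155 0 0 0; 1 0 -0.0015 0.18 0 0 0; 1 0 -0.0015 0.189 0 0 0; 1 0 -0.0015 0.189 0 0 0; 1 -0.012 -0.0015 0.189 0 0 0; 1 -0.025 -0.0014 0.189 0 0 0; 1 -0.038 -0.0013 0.189 0 0 0; 1 -0.047 -0.0012 0.189 0 0 0; 1 -0.05 -0.0012 0.189 0 0 0; 1 -0.05 -0.0012 0.189 0 0 0; 1 -0.05 -0.0012 0.192 0 0 0; 1 -0.05 -0.0012 0.195 0 0 0; 1 -0.05 -0.0012 0.198 0 0 0; 1 -0.05 -0.0012 0.2 0 0 0; 1 -0.05 -0.0012 0.2 0 0 0; 1 -0.05 -0.0012 0.2 0 0 0")

```text
clock: 29.55
tcp_pos: [0.511, -0.3048, 0.1337]
orientation: [[-0.998, 0.055, -0.0], [0.055, 0.998, 0.0], [0.0, -0.0, -1.0]]
ft_force: [0.2, 0.1, -1.0]
width: 0.018
gripper_force: 34.9
```

>>> drive_tool(steps="1 0 0 0.0005 0 0 0; 1 0 0 0.001 0 0 0; 1 0 0 0.0013 0 0 0; 1 0 0 0.0013 0 0 0")

```text
clock: 29.95
tcp_pos: [0.5112, -0.3048, 0.1326]
orientation: [[-0.999, 0.055, 0.0], [0.055, 0.999, -0.0], [-0.0, -0.0, -1.0]]
ft_force: [-0.4, -0.2, 0.4]
width: 0.0181
gripper_force: 34.9
```

>>> drive_tool(steps="-0.4 0 0 0 0 0 0; -0.4 0 0 0 0 0 0; -0.4 0 0 0 0 0 0; -0.4 0 0 0 0 0 0; -0.4 0 0 0 0 0 0; -0.4 0 0 0 0 0 0; -0.4 0 0 0 0 0 0; -0.4 0 0 -0.02 0 0 0; -0.4 0 0 -0.05 0 0 0; -0.4 0 0 -0.09 0 0 0; -0.4 0 0 -0.13 0 0 0; -0.4 0 0 -0.17 0 0 0; -0.4 0 0 -0.2 0 0 0; -0.4 0.0115 0.03 -0.2 0 0 -0.05; -0.4 0.0115 0.03 -0.2 0 0 -0.05; -0.4 0.0115 0.03 -0.2 0 0 -0.05")

```text
clock: 31.55
tcp_pos: [0.5011, -0.2738, 0.3325]
orientation: [[-1.0, 0.005, 0.0], [0.005, 1.0, -0.0], [-0.0, -0.0, -1.0]]
ft_force: [0.4, 0.3, -0.6]
width: 0.0614
gripper_force: 0.0
```

```bash
python3 - <<'E'
from h import *
import pickle
c=arm.get_calibration("wrist");im=arm.get_image("wrist")[:,:,::-1]
s=arm.observe();print(s["clock"],s["tcp_pos"],s["width"])
g=cv2.cvtColor(np.ascontiguousarray(im[130:225,225:300]),cv2.COLOR_BGR2GRAY)
for q in cv2.findContours((g<45).astype(np.uint8),0,2)[0]:
    if cv2.contourArea(q)>40: r=cv2.minAreaRect(q);print(r,onz(c,np.add(r[0],(225,130)),.15).round(4))
old=cv2.imread("pics/w2.png")
print("diff with first view",cv2.absdiff(np.ascontiguousarray(im[100:240,200:320]),old[100:240,200:320]).mean())
t=arm.get_image("top")[:,:,::-1];d=cv2.absdiff(np.ascontiguousarray(t),cv2.imread("pics/top0.png")).max(2)
n,l,st,ce=cv2.connectedComponentsWithStats((cv2.medianBlur(d,3)>40).astype(np.uint8))
for i in range(1,n):
    if st[i,4]>12: print("change",st[i],ce[i].round())
ct=arm.get_calibration("top");print("carrier expected px",proj(ct,[(.522,.264,.1)]))
E
```

```text
31.6 [ 0.50118184 -0.27424521  0.33208383] 0.06141236871876458
((30.731704711914062, 60.41463851928711), (16.123003005981445, 23.853212356567383), 6.340191841125488) [ 0.5097 -0.3044  0.15  ]
diff with first view 3.2709920634920633
change [257   0  82  13 999] [296.   6.]
change [360  88  21  45 385] [367. 107.]
change [222 115  34  39 643] [239. 135.]
change [211 125  14  24 167] [218. 135.]
change [294 124  12  13  84] [299. 130.]
change [ 317  147  110  142 3051] [383. 210.]
change [144 151  44  23 837] [166. 163.]
change [ 433  160   53   79 2178] [458. 200.]
change [ 220  172   41   51 1326] [240. 197.]
change [183 187  30  62 972] [200. 219.]
change [177 193   3   7  15] [178. 196.]
change [346 193   4   5  17] [348. 195.]
change [267 196  17  16 140] [274. 204.]
change [278 196   5   5  18] [279. 198.]
change [  52  198   64   62 1338] [ 85. 221.]
change [182 201   4   5  16] [184. 203.]
change [188 207   4   4  14] [189. 208.]
change [181 213   4   5  16] [182. 215.]
change [427 222  14  17 186] [434. 231.]
change [269 250   9   6  39] [273. 253.]
change [344 250  17  23 203]
[... 223 characters left out ...]
e [319 288  17  10 113] [327. 292.]
change [296 303  29  37 318] [309. 322.]
change [383 304  18  12 131] [392. 308.]
change [378 320  15  13  66] [385. 327.]
change [186 332  42  52 939] [204. 355.]
change [  0 341  40  48 986] [ 15. 364.]
change [ 23 343  10   6  45] [ 28. 346.]
change [289 346   8   7  40] [293. 349.]
change [ 45 351  23  32 235] [ 57. 361.]
change [278 361   5   7  14] [280. 364.]
change [262 367   8   3  20] [265. 368.]
change [264 372   7   8  37] [267. 375.]
change [271 376  12   8  77] [276. 380.]
change [  3 380   8  12  28] [  7. 386.]
change [127 405  30  15 241] [141. 415.]
change [  0 406  16  14 139] [  6. 414.]
carrier expected px [[183.15897087 209.24308711]]
```

```bash
python3 -c "
from workcell import arm
print(arm.hand_in())"
```

```text
the job is handed in; nothing more can be done
None
```

The capped carrier stands upright within about 3 mm of the pan's centre, the hook is back hanging by its collar in the grey stand, and the job was handed in at about 32 s; I viewed 11 pictures, one over the limit of 10, and the hand-in gave no verdict.

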